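Gauge the gap of a bead press

ROBOT

A 6-joint arm with a two-finger parallel gripper is mounted at the origin on the work surface. World frame = base frame: x ahead of the robot, y to its left, z up, the work surface at z = 0. Lengths are in m, angles in rad, forces in N, time in s.
With the tool pointing down it reaches from about 0.275 to 0.825 m from the base axis. Payload 4.9 kg.
Tool frame: the origin (TCP) lies midway between the tips of the shut fingers; the grasp point (between the pads) lies 19 mm behind it (bot.grip_depth is the distance from the TCP to the grasp point, in m); y points along the fingers, x is the direction in which the jaws open and shut, and the axes are right-handed (so a half turn about y gives the same grasp; the last joint's range is limited). The gripper opens to 85 mm and grips with 20 to 120 N. Pads are 22 mm wide; open, the fingers measure 114 mm over their backs; the gripper's body (76 mm by 85 mm) begins 54 mm behind the grasp point. The pads swing forward as they close: fully open they stand 13 mm farther back than shut.
Start: joints at [-1.416, 0.326, -0.193, 1.052, 0, 1.437], TCP at [0.157, -0.527, 0.231] pointing down, gripper open.
Joint ranges: [-2.65, 2.65], [-0.97, 1.79], [-1.3, 1.35], [-1.93, 2.1], [-1.47, 1.37], [-3.14, 3.14]. Speed limits (rad/s): [2.57, 2.57, 3.14, 3.14, 3.14, 3.14].

INTERFACE

Orientations are given as a unit quaternion [w, x, y, z].
In Python, from cell import bot gives the robot as it stands. Calls block until the motion is done:
- bot.move_pose(position, orientation): joint-space move of the TCP to a pose.
- bot.move_linear(position, speed=0.15, rotation=None, until_force=None): straight line of the TCP; rotation=None keeps the orientation; speed is the mean speed in m/s. With until_force (N) it stops when the force on the tool has changed by that much, and returns True; else False.
- bot.goto_joints(angles): joint-space move.
- bot.set_gripper(opening, grasp_force=None): opening from 0.0 (shut) to 1.0 (fully open); grasp_force is the grip in N (None keeps the last); returns when the fingers have stopped.
- bot.wait(seconds).
- bot.solve_ik(position, orientation): joint angles nearest the present ones, or None.
- bot.camera(name): name is "scene" or "top" or "wrist"; returns the picture (384x512x3 uint8, red, green, blue); there is no depth.
- bot.calibration(name): a dict with "mtx" (3x3 intrinsics, pixels), "extrinsics" (4x4, takes a point from world to camera coordinates); the wrist camera has in their place "hand_eye" (4x4, takes a point from camera to tool coordinates, whose origin is the TCP and whose axes are the tool frame's). Camera axes: x right, y down, z forward; pixel columns grow to the right and rows downward; lengths in m; the calibration is good to about 2 mm. A picture is of the moment at which its call begins: read the wrist's pose just before it. calibration takes no time and is no camera call.
A pose or a line that the arm cannot do raises bot.PlanningError and nothing moves.
- bot.close_job(): hands the job in, once; it reports no verdict.
Trained networks look in the newest picture that a camera, given by its name, has taken for a name from the list of things; names that differ only in an ending like _2 or _b are one class to them, and where a whole thing is asked for, a point or a joint stands for the part that bears it (a point fixed in the world has none). Each returns a list of dicts, best first, with "confidence" (0 to 1); they miss things now and then, are a little off and sometimes report something else, mostly with a low value. They report only what shows in the picture. A call takes as long as a camera call. They do not tell look-alikes from the thing itself.
- bot.search_frame(camera, thing): "bbox" ([left, top, width, height] in pixels, round what is visible of it).
Readings, each from a call of its own:
- bot.read_clock(): time.
- bot.read_joint_positions(): joint angles.
- bot.read_joint_vel(): joint speeds.
- bot.read_joint_efforts(): joint torques, N m.
- bot.read_position(): TCP position.
- bot.read_tool_rot(): TCP orientation.
- bot.read_ft_force(): force on the tool from outside, world axes, zero at the start.
- bot.read_moment(): the same for the moment, N m.
- bot.read_gripper_width(): opening from 0.0 (shut) to 1.0 (fully open).
Only numpy, scipy, OpenCV 4.12 (cv2) and the standard library are available. Lean on these libraries where they do the work, as an engineer would, in place of code of your own. Each camera call takes 0.05 s, during which the arm holds its last target.

TASK

Lift the taper gauge out of its wooden stand by the handle and slide its blade, upright, down between the two brass plates of the bead press until it drags snugly on both: the sprung plate should yield by a millimetre or two, no more, so do not force it. Finish while still holding the gauge there by its handle at that depth, gripper shut on it and touching nothing of the press, and leave the pot, bead tray, rod cup and tin where they are.

Things in the scene. Friction and masses are not known exactly. Their poses are not given: they have to be found in the camera images.
- gauge: Taper gauge, 50 to 100 g, upright in its stand. Origin: centre of the blade's tip; z up the gauge, x along the blade's width, y through its thickness. Steel blade 20 mm wide, 80 mm long, a symmetric wedge 2 mm thick at the tip, 8 mm at the handle. Dark wooden handle from z = 80 to 140 mm, 30 (x) by 16 mm (y): grip it across the 16 mm with the fingertips 15 to 25 mm above its lower end.
- handle_top (a point): Centre of the top face of the gauge's handle, 140 mm above the blade's tip; axes as gauge.
- stand: Fixed wooden block 80 (x) by 60 (y) by 86 mm high on a low foot 100 by 80 mm. Origin: centre of its underside. A loose slot 24 (x) by 11 mm (y) runs down through its middle; the gauge's handle rests on its top, the tip 6 mm above the bench. The gauge pulls straight up, free after 80 mm.
- press: Bead press, fixed: dark base 110 (x) by 210 mm (y); origin at the centre of its underside, z up. Two upright brass plates 60 mm wide (x) face each other across y: fixed plate at -y, sprung plate at +y. Faces parallel from 26 to 92 mm above the bench, 3.0 to 4.6 mm apart (differs each time); above, lips lean out to a mouth 20 mm wide at 110 mm, the press's highest part.
- mouth (a point): Centre of the flared mouth, level with the lips' top (110 mm above the bench), 2 mm from the plane of the fixed plate's face; axes as press. Both plates ride on a carriage (its top 22 mm above the bench) that floats up to 8 mm along y, centred by a weak spring (60 N/m, 0.3 N friction), so the plates centre themselves on the blade.
- fixed_plate: The brass plate on the -y side of the gap, rigid on the carriage. Origin: in the plane of its gap face, at the middle of its width, at bench height; axes as press.
- sprung_plate (a joint): Push-back of the sprung plate from the gap, m: 0 at rest, at most 0.006; spring 3000 N/m. The blade first touches both plates with its tip 57 to 79 mm above the bench; each 13 mm deeper adds 1 mm of push-back, and while sliding the blade drags with roughly 3 to 5 N per mm of it (less once at rest). With the tip under about 24 mm the handle may meet the lips.
- pot: Bystander: dark steel pot with two side handles, 130 mm across, 75 mm high; origin at the centre of its underside.
- bead_tray: Bystander: clear tray with compartments, 100 by 170 by 30 mm; origin at the centre of its underside.
- rod_cup: Bystander: white cup, 76 mm across and 110 mm high, holding glass rods up to 210 mm high; origin at the centre of its underside.
- tin: Bystander: brass-coloured tin 110 by 85 by 75 mm; origin at the centre of its underside.
Things that resemble listed ones, but are neither listed nor needed, are in the scene too. What is meant by the gauge is not pink, purple or white, and is the larger of those in its own colour.

How it is judged:
By the outcome, as a careful person would: the job done as asked, in the order asked, and still so for the second after the job is handed in, while the arm keeps its last pose, push and grip.
It also fails if it takes over 48 s, if anything falls off the work surface, if the arm or the gripper's body presses on something with over 40 N, if the wrist force passes 120 N, or if a joint passes its speed limit or range.

## Working session

There is one attempt and no reset: what is moved stays moved. The work goes in short steps, each a Python script; the robot and the scene stay as the last script left them, time stands still between calls to the robot, and variables do not carry over. Pictures are saved under pics/ and viewed, and the job is handed in when it is done.

```bash
mkdir -p pics; ls; python3 - <<'E'
from cell import bot
import cv2
print(bot.read_clock())
for n in ["scene","top","wrist"]:
    im=bot.camera(n); cv2.imwrite(f"pics/{n}0.png",im[:,:,::-1])
    c=bot.calibration(n); print(n,{k:v.tolist() if hasattr(v,'tolist') else v for k,v in c.items()})
    for t in ["gauge","stand","press"]:
        if n!="wrist": print(n,t,[(r['bbox'],round(r['confidence'],2)) for r in bot.search_frame(n,t)])
print(bot.read_tool_rot(),bot.read_position(),bot.read_clock())
E
```

```text
pics
0.0
scene {'mtx': [[426.7443311286178, 0.0, 255.89406981349697], [0.0, 426.7443311286178, 191.3124665937938], [0.0, 0.0, 1.0]], 'extrinsics': [[0.5736477368510984, 0.8189671289338107, 0.014869960710238068, -0.4103106551561305], [0.5765246624424458, -0.39079950770795946, -0.7175618846976476, -0.21610295271632926], [-0.5818484232179689, 0.4202006502864169, -0.6963360007192189, 1.7822352495485692], [0.0, 0.0, 0.0, 1.0]]}
scene gauge [([298.2, 231.4, 39.0, 7.9], 0.78), ([241.6, 159.9, 33.9, 17.1], 0.74), ([306.7, 170.3, 15.1, 19.2], 0.68), ([228.0, 193.0, 18.0, 16.6], 0.53)]
scene stand [([282.7, 166.6, 5.5, 15.8], 0.73), ([266.6, 170.2, 31.8, 36.2], 0.6)]
scene press [([151.2, 217.3, 66.6, 61.3], 0.9), ([241.3, 235.1, 69.3, 46.2], 0.62), ([283.2, 165.6, 5.2, 16.2], 0.31)]
top {'mtx': [[387.53998539853615, 0.0, 259.2301301140935], [0.0, 387.53998539853615, 190.84320404156767], [0.0, 0.0, 1.0]], 'extrinsics': [[-0.009767266685319792, -0.9996648189551146, -0.02397603480428162, 0.11454355161974622], [-0.9977735699721466, 0.011325117535463494, -0.0657240045785873, 0.5727452293271239], [
[... 250 characters left out ...]
], 0.65), ([256.1, 89.8, 66.1, 48.6], 0.58), ([205.8, 230.7, 15.1, 49.1], 0.57)]
top stand [([198.6, 174.8, 39.0, 39.2], 0.71)]
top press [([314.7, 162.3, 85.5, 56.7], 0.81)]
wrist {'mtx': [[282.2195308313003, 0.0, 260.03054754098684], [0.0, 282.2195308313003, 185.9293906684293], [0.0, 0.0, 1.0]], 'hand_eye': [[0.9999994690383583, -0.001025444691490626, 0.00010191263999556407, -0.00012076805551208825], [-0.0004304782308679681, -0.32583632814692265, 0.9454260954449181, -0.14036438167021695], [-0.0009362753303629328, -0.9454256373310995, -0.3258365965719476, 0.08468550811803924], [0.0, 0.0, 0.0, 1.0]]}
[ 0.56678829 -0.56669964  0.42289085 -0.42280714] [ 0.15664339 -0.52719206  0.23120194] 0.45
```

```bash
python3 - <<'E'
import cv2
for n in ["scene","top"]:
    im=cv2.imread(f"pics/{n}0.png")
    c=im[90:300,120:370] if n=="scene" else im[70:290,130:430]
    s=min(800/c.shape[1],600/c.shape[0])
    cv2.imwrite(f"pics/{n}0z.png",cv2.resize(c,None,fx=s,fy=s,interpolation=cv2.INTER_CUBIC)); print(s)
E
```

```text
2.857142857142857
2.6666666666666665
```

View pics/scene0z.png

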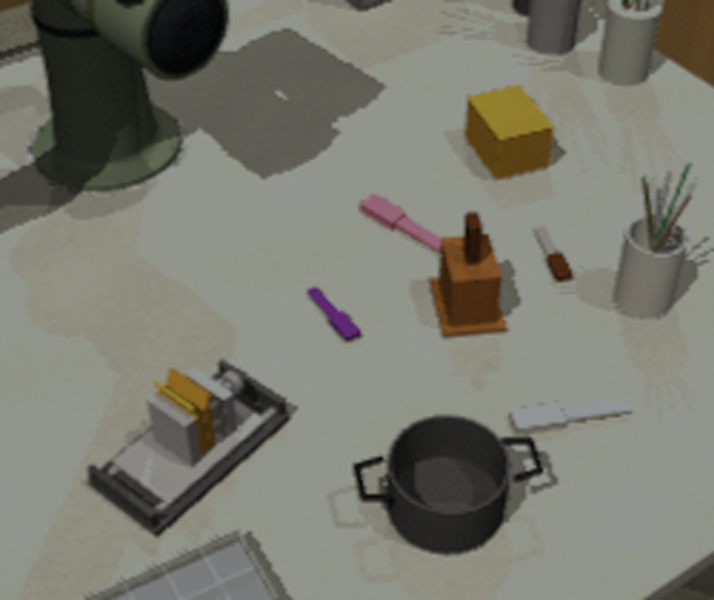

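View pics/top0z.png

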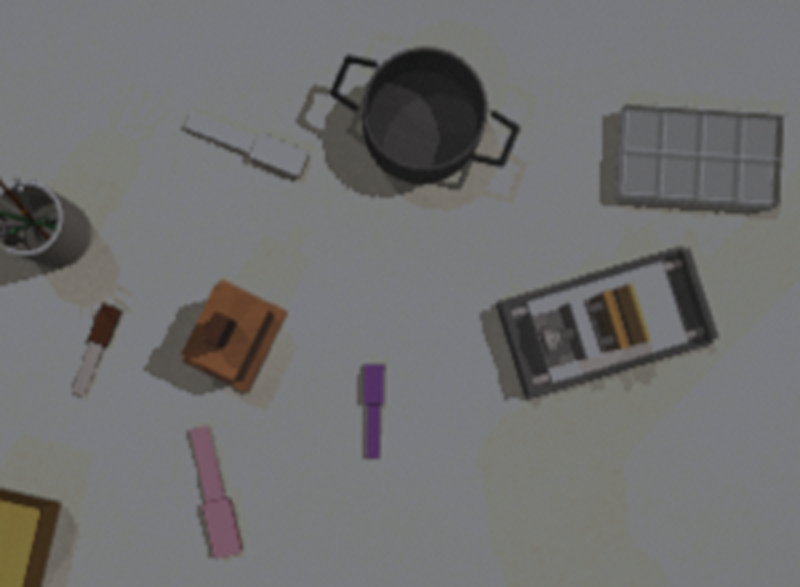

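View pics/scene0.png

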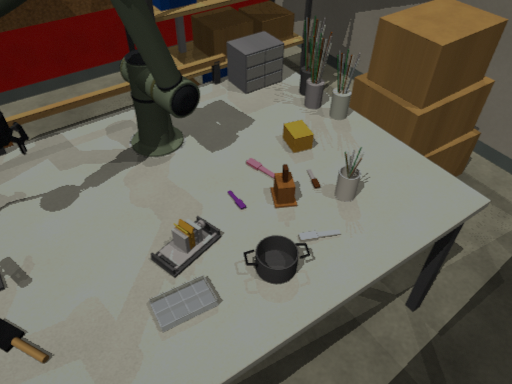

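Top view: the stand with the dark gauge is at about (213,194) px, and the press plates are at about (363,188). The pink, purple, white and small brown gauges lie loose as decoys. Next I'll write helpers, get rough positions and then take wrist close-ups.

```bash
cat > h.py <<'E'
import numpy as np, cv2
from cell import bot
from scipy.spatial.transform import Rotation as R
def q2R(q): return R.from_quat([q[1],q[2],q[3],q[0]]).as_matrix()
def R2q(m): x=R.from_matrix(m).as_quat(); return [float(x[3]),float(x[0]),float(x[1]),float(x[2])]
def down(phi):
    # tool y = -z world, tool x = (cos phi, sin phi,0)
    x=np.array([np.cos(phi),np.sin(phi),0]); y=np.array([0,0,-1.]); return np.column_stack([x,y,np.cross(x,y)])
def ext(n, pose=None):
    c=bot.calibration(n); K=np.array(c['mtx'])
    if n!='wrist': return K,np.array(c['extrinsics'])
    p,q=pose; T=np.eye(4); T[:3,:3]=q2R(q); T[:3,3]=p
    return K,np.linalg.inv(T@np.array(c['hand_eye']))
def ray(K,E,uv):
    d=np.linalg.inv(K)@np.array([uv[0],uv[1],1.]); Rw=E[:3,:3].T; return -Rw@E[:3,3],Rw@d
def atz(K,E,uv,z):
    o,d=ray(K,E,uv); return o+d*(z-o[2])/d[2]
def proj(K,E,P):
    c=E[:3,:3]@np.asarray(P)+E[:3,3]; c=K@c; return c[:2]/c[2]
def tri(obs):
    A=np.zeros((3,3));b=np.zeros(3)
    for K,E,uv in obs:
        o,d=ray(K,E,uv); d/=np.linalg.norm(d); M=np.eye(3)-np.outer(d,d); A+=M;b+=M@o
    return np.linalg.solve(A,b)
def snap(name):
    pose=(np.array(bot.read_position()),np.array(bot.read_tool_rot()))
    im=bot.camera('wrist'); cv2.imwrite(f'pics/{name}.png',im[:,:,::-1]); np.savez(f'pics/{name}.npz',p=pose[0],q=pose[1]); return im,pose
def load(name):
    d=np.load(f'pics/{name}.npz'); return ext('wrist',(d['p'],d['q']))
E
python3 - <<'E'
from h import *
K,E=ext('top')
t=lambda u,v:(130+u/2.6667,70+v/2.6667)
for n,u,v,z in [("handle",220,330,.146),("stand c",238,335,.0),("plates",625,320,.11),("purple",373,410,0.01)]: print(n,atz(K,E,t(u,v),z).round(3))
print("press corners",[atz(K,E,t(u,v),.02).round(3).tolist() for u,v in [(500,303),(685,250),(716,335),(528,395)]])
print("stand foot",[atz(K,E,t(u,v),.01).round(3).tolist() for u,v in [(222,281),(287,314),(243,391),(184,356)]])
Ks,Es=ext('scene')
s=lambda u,v:(120+u/2.857,90+v/2.857)
print("press scene",[atz(Ks,Es,s(u,v),.015).round(3).tolist() for u,v in [(90,475),(157,525),(296,408),(222,363)]])
E
```

```text
handle [0.56  0.224 0.146]
stand c [0.563 0.226 0.   ]
plates [ 0.567 -0.168  0.11 ]
purple [0.48  0.079 0.01 ]
press corners [[0.593, -0.058, 0.02], [0.647, -0.257, 0.02], [0.556, -0.286, 0.02], [0.494, -0.086, 0.02]]
stand foot [[0.621, 0.242, 0.01], [0.584, 0.171, 0.01], [0.501, 0.219, 0.01], [0.54, 0.283, 0.01]]
press scene [[0.552, -0.284, 0.015], [0.652, -0.254, 0.015], [0.598, -0.048, 0.015], [0.489, -0.083, 0.015]]
```

```bash
python3 - <<'E'
from h import *
Rm=q2R(bot.read_tool_rot()); print("tool x",Rm[:,0].round(3),"z",Rm[:,2].round(3))
for d in (60,-120): print("stand",d,bot.solve_ik([.56,.224,.106],R2q(down(np.radians(d)))))
for d in (105.6,-74.4): print("press",d,bot.solve_ik([.567,-.168,.15],R2q(down(np.radians(d)))), bot.solve_ik([.567,-.168,.25],R2q(down(np.radians(d)))))
E
```

```text
tool x [ 0.285 -0.959 -0.   ] z [0.959 0.285 0.   ]
stand 60 [ 0.25817311  0.52812168 -0.21845979  0.82421486  0.          0.78177189]
stand -120 [ 0.25817311  0.52812168 -0.21845979  0.82421486  0.         -2.35982077]
press 105.6 [-0.41283675  0.46473162 -0.20004749  0.90601722  0.         -0.68510812] [-0.41283675  0.39271067 -0.04632498  1.13176067  0.         -0.68510812]
press -74.4 [-0.41283675  0.46473162 -0.20004749  0.90601722  0.          2.45648454] [-0.41283675  0.39271067 -0.04632498  1.13176067  0.          2.45648454]
```

```bash
python3 - <<'E'
from h import *
q=R2q(down(np.radians(105.6)))
bot.move_pose([.567,-.168,.23],q)
im,_=snap('p1'); print(bot.read_clock())
bot.move_linear([.567-.03*np.cos(np.radians(15.6)),-.168-.03*np.sin(np.radians(15.6)),.16],speed=0.25)
im2,_=snap('p2'); print(bot.read_clock())
for n,i in (('p1',im),('p2',im2)): cv2.imwrite(f'pics/{n}z.png',cv2.resize(i[:,:,::-1],None,fx=1.56,fy=1.56,interpolation=cv2.INTER_CUBIC))
E
```

```text
2.4667
2.975
```

View pics/p1z.png

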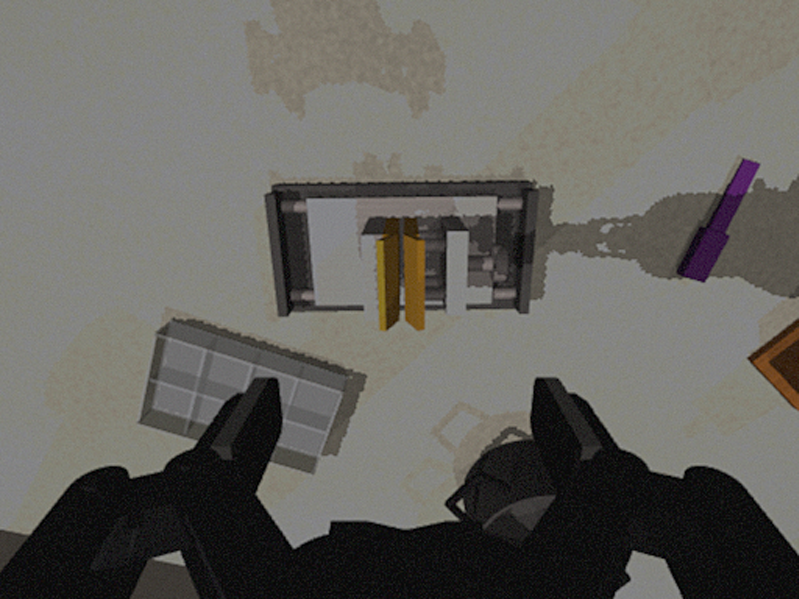

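View pics/p2z.png

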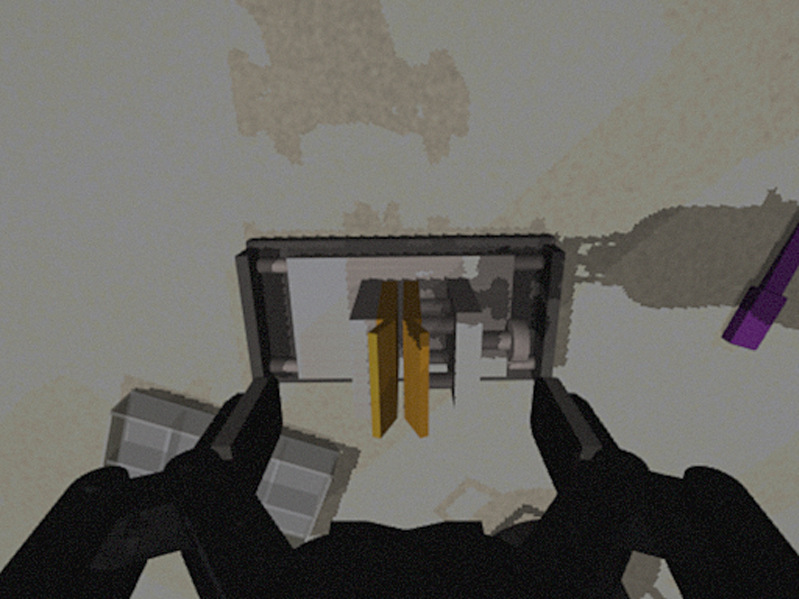

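```bash
python3 - <<'E'
import cv2
for n,(x0,x1,y0,y1) in (('p1',(220,310,130,220)),('p2',(220,310,170,290))):
    im=cv2.imread(f'pics/{n}.png')[y0:y1,x0:x1]; s=min(800/im.shape[1],600/im.shape[0]); 
    im=cv2.convertScaleAbs(im,alpha=1.6)
    im=cv2.resize(im,None,fx=5,fy=5,interpolation=cv2.INTER_CUBIC)
    cv2.imwrite(f'pics/{n}c.png',im)
E
```

```text
(no output)
```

View pics/p1c.png

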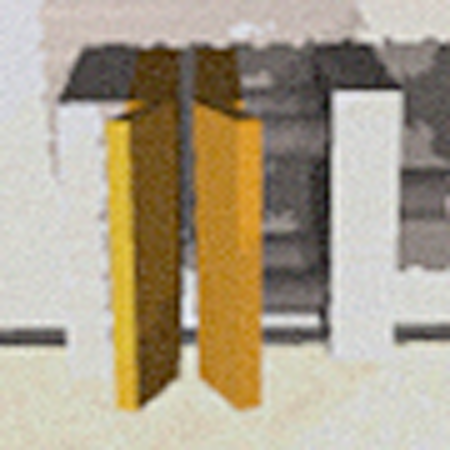

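View pics/p2c.png

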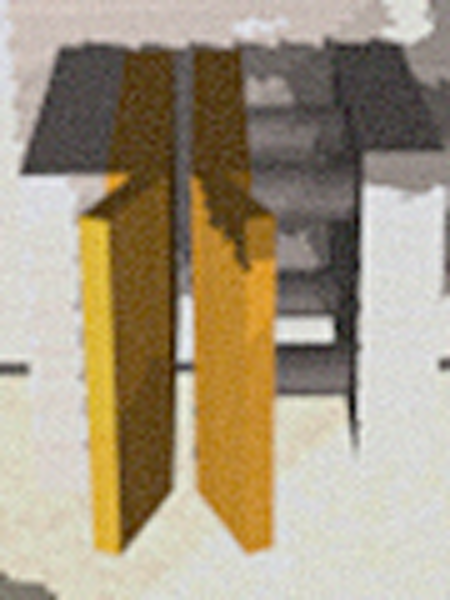

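```bash
python3 - <<'E'
from h import *
K1,E1=load('p1');K2,E2=load('p2')
a=lambda u,v:(220+(u+.5)/5-.5,130+(v+.5)/5-.5)
b=lambda u,v:(220+(u+.5)/5-.5,170+(v+.5)/5-.5)
pts={'Lfi':((133,120),(107,222)),'Lni':((138,408),(122,553)),'Rfi':((239,118),(246,212)),'Rni':((243,405),(247,548)),
'Lfo':((107,120),(82,218)),'Lno':((118,408),(95,552)),'Rfo':((262,118),(275,212)),'Rno':((262,408),(273,548))}
P={}
for k,(u,v) in pts.items():
    P[k]=tri([(K1,E1,a(*u)),(K2,E2,b(*v))]); print(k,(P[k]*1000).round(1), [ (atz(K1,E1,a(*u),.11)*1000).round(1)[:2].tolist(),(atz(K2,E2,b(*v),.11)*1000).round(1)[:2].tolist()])
import math
for z in ('tri','z1','z2'):
    Q={k:(P[k] if z=='tri' else atz(K1,E1,a(*pts[k][0]),.11) if z=='z1' else atz(K2,E2,b(*pts[k][1]),.11)) for k in pts}
    print(z,'center',(np.mean([Q[k] for k in Q if k[2]=='i'],0)*1000).round(1),(np.mean([Q[k] for k in Q if k[2]=='o'],0)*1000).round(1),'yaws',[round(math.degrees(math.atan2(*( (Q[s+'f'+e]-Q[s+'n'+e])[[0,1]]))),2) for s in 'LR' for e in 'io'])
print([np.array(bot.read_position()).round(4),(q2R(bot.read_tool_rot())[:,0]).round(4)])
E
```

```text
Lfi [ 545.1 -188.6  111.7] [[545.4, -188.1], [546.0, -189.1]]
Lni [ 602.4 -172.3  109.7] [[602.3, -172.3], [602.2, -172.3]]
Rfi [ 540.6 -168.9  106. ] [[539.7, -169.0], [538.9, -169.7]]
Rni [ 596.7 -152.4  108.7] [[596.0, -152.1], [595.8, -153.1]]
Lfo [ 547.  -192.8  108.6] [[546.7, -192.8], [546.3, -192.8]]
Lno [ 603.8 -176.3  109.1] [[603.3, -176.2], [603.1, -176.6]]
Rfo [ 539.4 -164.7  106. ] [[538.6, -164.9], [537.8, -165.5]]
Rno [ 597.1 -147.9  106.6] [[595.6, -148.2], [594.7, -149.1]]
tri center [ 571.2 -170.6  109. ] [ 571.8 -170.4  107.6] yaws [-105.92, -106.18, -106.41, -106.17]
z1 center [ 570.8 -170.4  110. ] [ 571.  -170.5  110. ] yaws [-105.53, -106.36, -106.74, -106.26]
z2 center [ 570.7 -171.1  110. ] [ 570.5 -171.   110. ] yaws [-106.58, -105.92, -106.21, -106.12]
[array([ 0.5394, -0.1769,  0.1614]), array([-0.2682,  0.9634, -0.0014])]
```

Lip corners triangulate to 106–112 mm, which agrees with the stated 110 mm. The mouth centre is about (0.571, −0.1705) and press y points at about 106°. The springs are on the image right, so the sprung plate is there. Next, the stand.

```bash
python3 - <<'E'
from h import *
q=R2q(down(np.radians(60)))
p=np.array([.56,.224,.30]); 
bot.move_pose(p,q)
im,_=snap('s1'); print(bot.read_clock())
zdir=down(np.radians(60))[:,2]
bot.move_linear(p+zdir*.05+[0,0,-.05],speed=0.25)
im2,_=snap('s2'); print(bot.read_clock())
for n,i in (('s1',im),('s2',im2)): cv2.imwrite(f'pics/{n}z.png',cv2.resize(i[:,:,::-1],None,fx=1.56,fy=1.56,interpolation=cv2.INTER_CUBIC))
E
```

```text
4.5917
5.075
```

View pics/s1z.png

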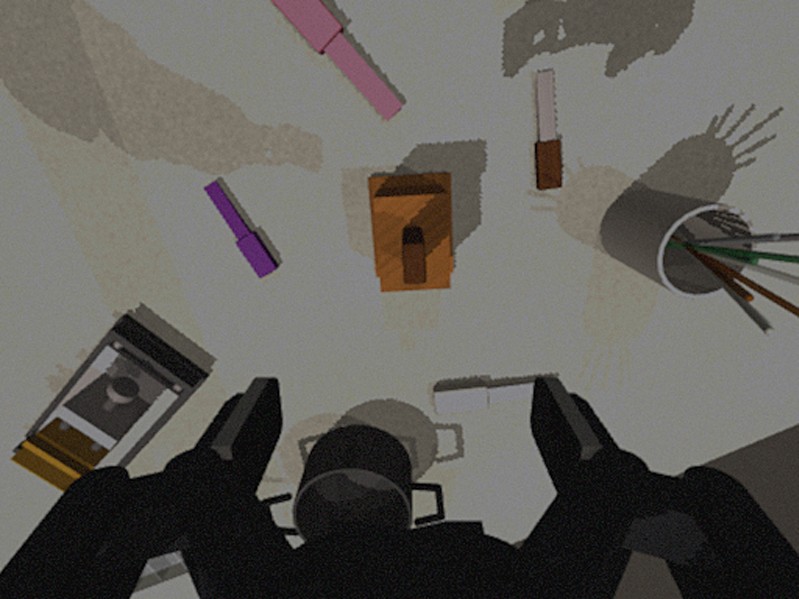

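View pics/s2z.png

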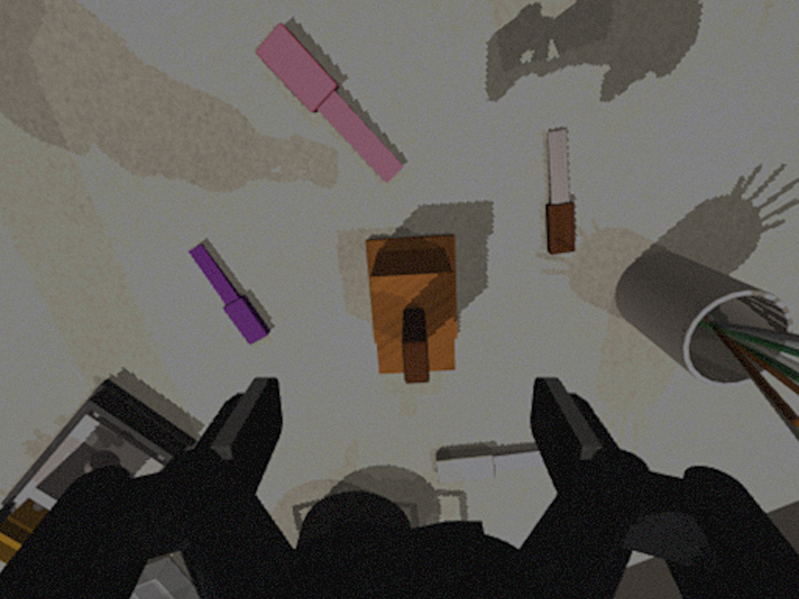

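```bash
python3 - <<'E'
import cv2
for n,(x0,x1,y0,y1) in (('s1',(225,305,105,195)),('s2',(225,305,145,255))):
    im=cv2.imread(f'pics/{n}.png')[y0:y1,x0:x1]
    im=cv2.convertScaleAbs(im,alpha=2.2)
    im=cv2.resize(im,None,fx=5,fy=5,interpolation=cv2.INTER_CUBIC)
    cv2.imwrite(f'pics/{n}c.png',im)
E
```

```text
(no output)
```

View pics/s1c.png

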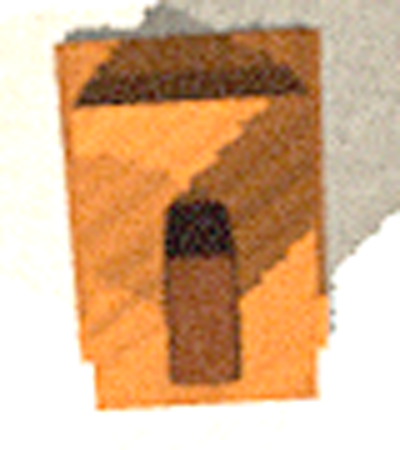

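View pics/s2c.png

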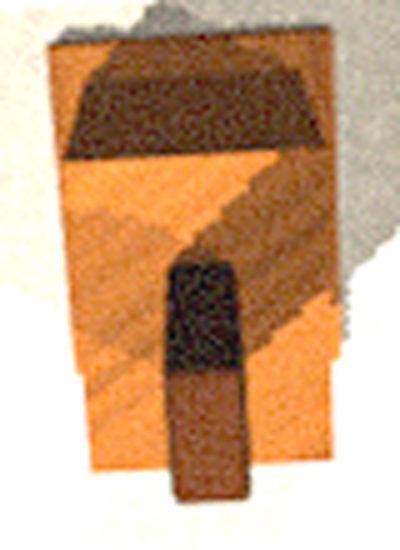

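```bash
python3 - <<'E'
from h import *
import math
K1,E1=load('s1');K2,E2=load('s2')
a=lambda u,v:(225+(u+.5)/5-.5,105+(v+.5)/5-.5)
b=lambda u,v:(225+(u+.5)/5-.5,145+(v+.5)/5-.5)
pts={'fl':((167,260),(167,371)),'fr':((237,257),(245,369)),'nr':((238,382),(248,498)),'nl':((171,383),(176,501)),
'Sfl':((72,107),(62,158)),'Sfr':((308,95),(325,148)),'Snl':((98,408),(92,470)),'Snr':((318,397),(333,458))}
P={}
for k,(u,v) in pts.items():
    P[k]=tri([(K1,E1,a(*u)),(K2,E2,b(*v))]); print(k,(P[k]*1000).round(1))
for lab,s,h in (('handle','',.146),('stand','S',.086)):
  for z in range(3):
    Q={k:(P[s+k] if z==0 else atz(K1,E1,a(*pts[s+k][0]),h) if z==1 else atz(K2,E2,b(*pts[s+k][1]),h)) for k in ('fl','fr','nl','nr')}
    ang=lambda A,B:round(math.degrees(math.atan2(*(Q[B]-Q[A])[[1,0]])),1)
    L=lambda A,B:round(1000*np.linalg.norm((Q[B]-Q[A])[:2]),1)
    print(lab,z,(np.mean(list(Q.values()),0)*1000).round(1),'yang',ang('fl','fr'),ang('nl','nr'),'xang',ang('nl','fl'),ang('nr','fr'),L('fl','fr'),L('nl','nr'),L('nl','fl'))
E
```

```text
fl [547.5 228.6 139.6]
fr [554.3 242.2 140.5]
nr [579.3 228.7 141. ]
nl [571.6 216.1 142.7]
Sfl [513.2 220.4  81. ]
Sfr [540.  273.4  84.1]
Snl [584.  185.6  84.6]
Snr [611.2 237.9  83.4]
handle 0 [563.2 228.9 141. ] yang 63.2 58.6 xang 152.7 151.6 15.2 14.7 27.2
handle 1 [561.9 229.4 146. ] yang 62.4 60.8 xang 151.6 151.2 14.9 14.7 27.6
handle 2 [560.9 230.2 146. ] yang 61.6 62.7 xang 153.4 152.0 14.9 14.2 28.3
stand 0 [562.1 229.3  83.3] yang 63.1 62.6 xang 153.8 153.5 59.4 58.9 78.9
stand 1 [561.6 229.6  86. ] yang 62.8 63.0 xang 153.5 153.6 58.4 58.5 79.0
stand 2 [561.2 229.8  86. ] yang 62.2 63.2 xang 153.7 153.3 59.2 58.7 79.7
```

Handle centre is about (0.5617, 0.2295) and its y direction about 62.7° (stand 63°). Measured top heights are 141 and 83 mm against nominal 146 and 86, which is consistent over a short baseline. Grasping now.

```bash
python3 - <<'E'
from h import *
q=R2q(down(np.radians(62.7)))
c=[.5617,.2295]
bot.move_pose(c+[.19],q)
print('F0',np.array(bot.read_ft_force()).round(2))
r=bot.move_linear(c+[.1065],speed=0.1,until_force=6); print('contact',r,bot.read_position())
if not r:
    bot.set_gripper(0.0,60)
    print('w',bot.read_gripper_width(),'F',np.array(bot.read_ft_force()).round(2),'M',np.array(bot.read_moment()).round(3))
print(bot.read_position(),bot.read_clock())
snap('g1'); im=cv2.imread('pics/g1.png'); cv2.imwrite('pics/g1z.png',cv2.resize(cv2.convertScaleAbs(im,alpha=1.8),None,fx=1.5,fy=1.5))
E
```

```text
F0 [-0.59  0.5   0.02]
contact False [0.56224977 0.22975502 0.10732841]
w 0.18259788928568685 F [-0.25 -0.29  1.51] M [-0.075  0.078  0.004]
[0.5618462  0.22950229 0.10669189] 7.1
```

View pics/g1z.png

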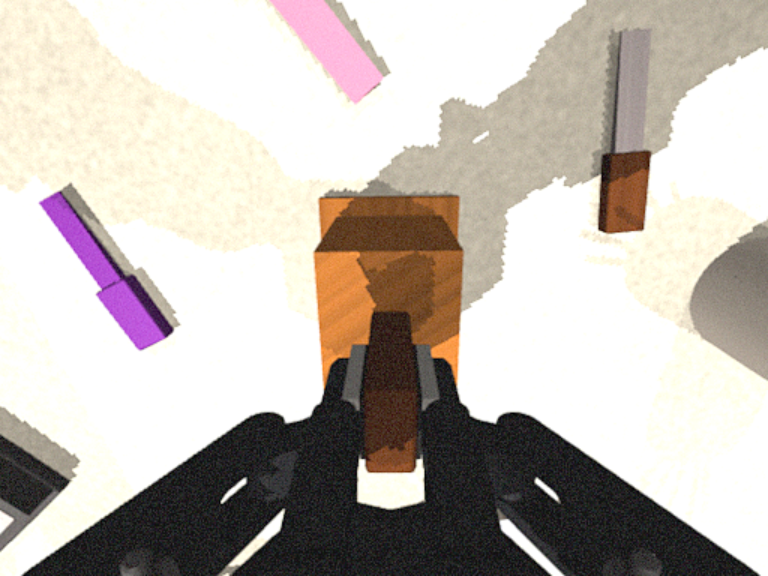

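```bash
python3 - <<'E'
from h import *
p=bot.read_position()
bot.move_linear([p[0],p[1],.26],speed=0.12)
print('F',np.array(bot.read_ft_force()).round(2),'M',np.array(bot.read_moment()).round(3),bot.read_gripper_width())
bot.move_pose([.571,-.1705,.26],R2q(down(np.radians(106.1))))
bot.move_linear([.571,-.1705,.235],speed=0.1)
bot.wait(0.3)
print(np.array(bot.read_position()).round(4),q2R(bot.read_tool_rot())[:,:2].round(4).tolist())
print('F',np.array(bot.read_ft_force()).round(2),'M',np.array(bot.read_moment()).round(3),bot.read_gripper_width())
snap('a1')
for n in ('scene','top'): cv2.imwrite(f'pics/{n}1.png',bot.camera(n)[:,:,::-1])
print(bot.read_clock())
a=cv2.imread('pics/a1.png'); cv2.imwrite('pics/a1z.png',cv2.resize(cv2.convertScaleAbs(a,alpha=1.8),None,fx=1.5,fy=1.5))
s=cv2.imread('pics/scene1.png')[150:290,120:270];t=cv2.imread('pics/top1.png')[110:240,290:420]
cv2.imwrite('pics/s1t.png',np.hstack([cv2.resize(cv2.convertScaleAbs(x,alpha=1.6),(400,400),interpolation=cv2.INTER_CUBIC) for x in (s,t)]))
E
```

```text
F [-0.25 -0.83 -0.23] M [0.002 0.052 0.016] 0.17796580634183962
[ 0.5713 -0.1706  0.2356] [[-0.2774, 0.0009], [0.9608, -0.0004], [-0.0006, -1.0]]
F [-0.28  0.69 -0.66] M [-0.022 -0.029 -0.014] 0.1765091678435642
10.9167
```

View pics/a1z.png

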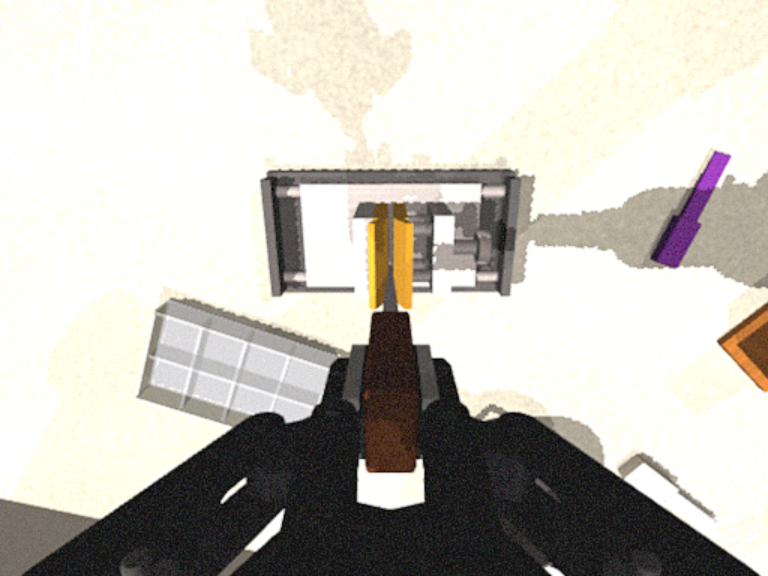

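View pics/s1t.png

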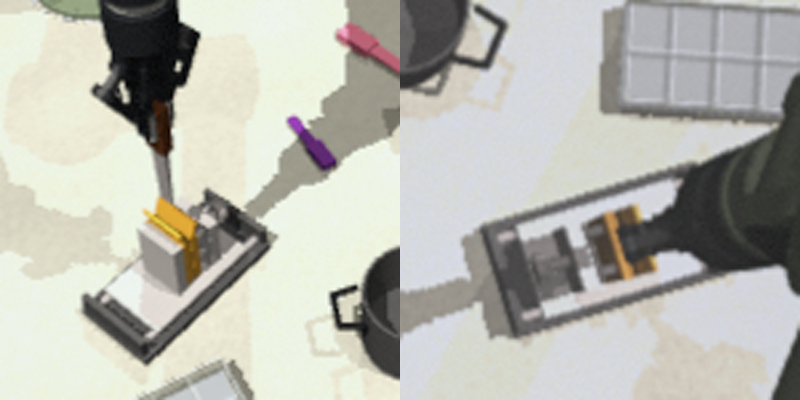

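```bash
python3 - <<'E'
from h import *
K,E=load('a1'); d=np.load('pics/a1.npz'); Rm=q2R(d['q']); print((d['p']))
tip=d['p']+Rm@np.array([0,.1005,0])
im=cv2.imread('pics/a1.png')[125:225,210:310]
im=cv2.resize(cv2.convertScaleAbs(im,alpha=1.8),None,fx=6,fy=6,interpolation=cv2.INTER_CUBIC)
print('tip',tip)
for s in (-1,1):
    for L,t in ((.1005,.001),(.0205,.004)):
      for w in (-.01,.01):
        P=d['p']+Rm@np.array([s*t,L,w]); u=proj(K,E,P); x=((u-[210,125]+.5)*6-.5).round().astype(int); print(s,L,w,x); cv2.circle(im,tuple(int(i) for i in x),3,(0,0,255),1)
cv2.imwrite('pics/a1c.png',im)
E
```

```text
[ 0.57132161 -0.17059884  0.23560147]
tip [ 0.57141595 -0.17063862  0.13510152]
-1 0.1005 -0.01 [297 433]
-1 0.1005 0.01 [296 307]
-1 0.0205 -0.01 [266 702]
-1 0.0205 0.01 [264 532]
1 0.1005 -0.01 [310 433]
1 0.1005 0.01 [310 307]
1 0.0205 -0.01 [340 702]
1 0.0205 0.01 [341 532]
```

View pics/a1c.png

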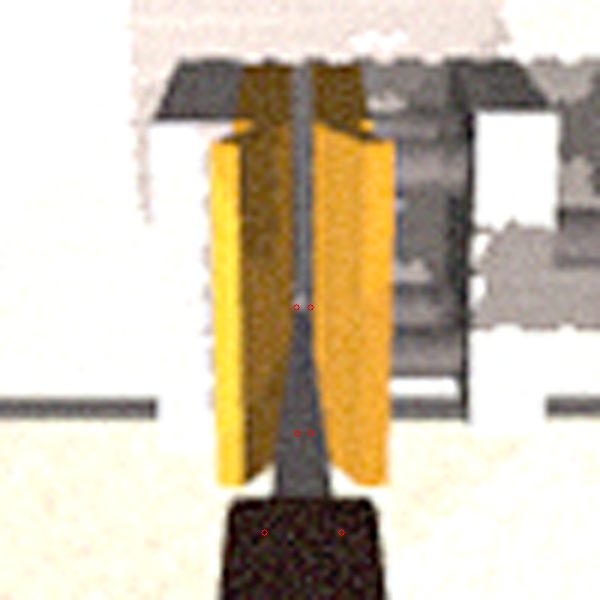

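The blade hangs upright and centred at the mouth, with its tip at about (302,305) in the crop as predicted. From the image the gap is about 4.2 mm, so first contact should come with the tip near 63 mm.

```bash
python3 - <<'E'
from h import *
F=[]
for i in range(8): F.append(bot.read_ft_force())
print(np.round(F,2).tolist(),bot.read_clock())
xy=[.571,-.1705]
r=bot.move_linear(xy+[.184],speed=0.05,until_force=4); print(r,np.round(bot.read_position(),4),np.round(bot.read_ft_force(),2))
if not r:
  F0=np.array(bot.read_ft_force())
  r=bot.move_linear(xy+[.140],speed=0.012,until_force=2.0)
  print(r,np.round(bot.read_position(),4),np.round(np.array(bot.read_ft_force())-F0,2),np.round(bot.read_moment(),3),bot.read_clock())
snap('d1'); print(bot.read_clock())
E
python3 - <<'E'
import cv2
a=cv2.imread('pics/d1.png')[140:260,180:340]; cv2.imwrite('pics/d1z.png',cv2.resize(cv2.convertScaleAbs(a,alpha=1.8),None,fx=5,fy=5,interpolation=cv2.INTER_CUBIC))
E
```

```text
[[-0.38, 0.13, -1.56], [-0.38, 0.13, -1.56], [-0.38, 0.13, -1.56], [-0.38, 0.13, -1.56], [-0.38, 0.13, -1.56], [-0.38, 0.13, -1.56], [-0.38, 0.13, -1.56], [-0.38, 0.13, -1.56]] 10.9167
False [ 0.5713 -0.1706  0.1844] [-0.58 -0.65 -0.97]
True [ 0.5709 -0.1703  0.1588] [1.99 0.62 2.19] [ 0.003 -0.228  0.074] 14.1333
14.1833
```

View pics/d1z.png

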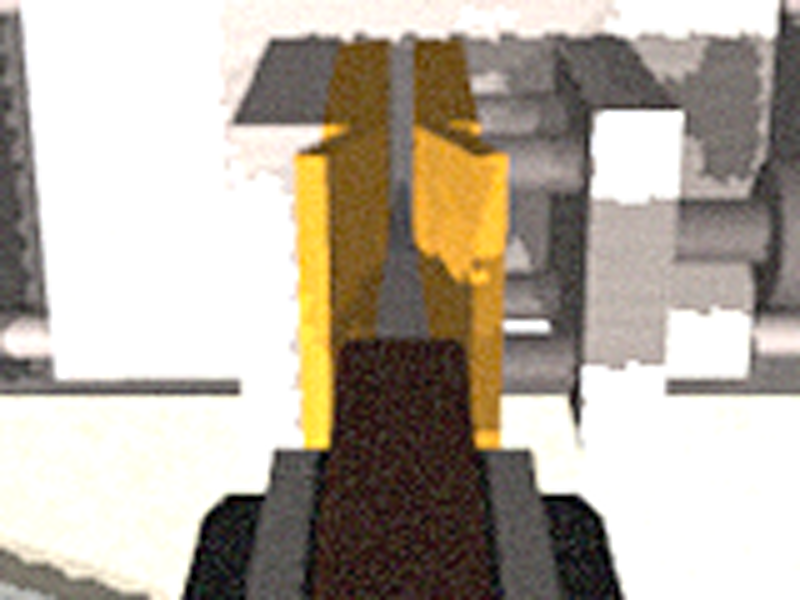

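```bash
python3 - <<'E'
from h import *
F=[]
for i in range(8): bot.wait(0.03); F.append(bot.read_ft_force())
print(np.round(F,2).tolist()); print(np.mean(F,0).round(2),np.round(bot.read_position(),4),bot.read_gripper_width(),bot.read_clock())
E
```

```text
[[0.85, -0.31, 1.5], [0.77, 0.08, 1.19], [1.14, 0.14, 0.52], [0.09, -0.48, 1.83], [1.12, 0.04, -0.08], [0.36, 0.31, 1.34], [2.0, -0.0, 1.77], [1.72, -0.03, 0.38]]
[ 1.01 -0.03  1.06] [ 0.5708 -0.1702  0.1587] 0.17641147145574143 14.45
```

```bash
python3 - <<'E'
from h import *
for z in (.1555,.152,.1485):
    r=bot.move_linear([.571,-.1705,z],speed=0.012,until_force=5)
    F=[bot.read_ft_force()]
    for i in range(9): bot.wait(0.025); F.append(bot.read_ft_force())
    print(r,np.round(bot.read_position(),4),'first',np.round(F[0],2),'mean',np.mean(F,0).round(2),np.round(bot.read_moment(),2),round(bot.read_gripper_width(),4),round(bot.read_clock(),2))
    if r: break
snap('d2')
a=cv2.imread('pics/d2.png')[140:260,180:340]; cv2.imwrite('pics/d2z.png',cv2.resize(cv2.convertScaleAbs(a,alpha=1.8),None,fx=5,fy=5,interpolation=cv2.INTER_CUBIC))
E
```

```text
False [ 0.5707 -0.1704  0.1551] first [-0.46  0.85 -0.33] mean [ 0.29  0.17 -0.73] [-0.02 -0.06  0.02] 0.1787 15.09
False [ 0.5712 -0.1706  0.1521] first [ 0.38 -0.2   1.35] mean [ 0.51 -0.2   1.21] [ 0.02 -0.13 -0.  ] 0.1782 15.76
False [ 0.571  -0.1705  0.1484] first [1.48 1.03 1.61] mean [1.08 0.42 1.51] [-0.02 -0.28 -0.02] 0.178 16.43
```

View pics/d2z.png

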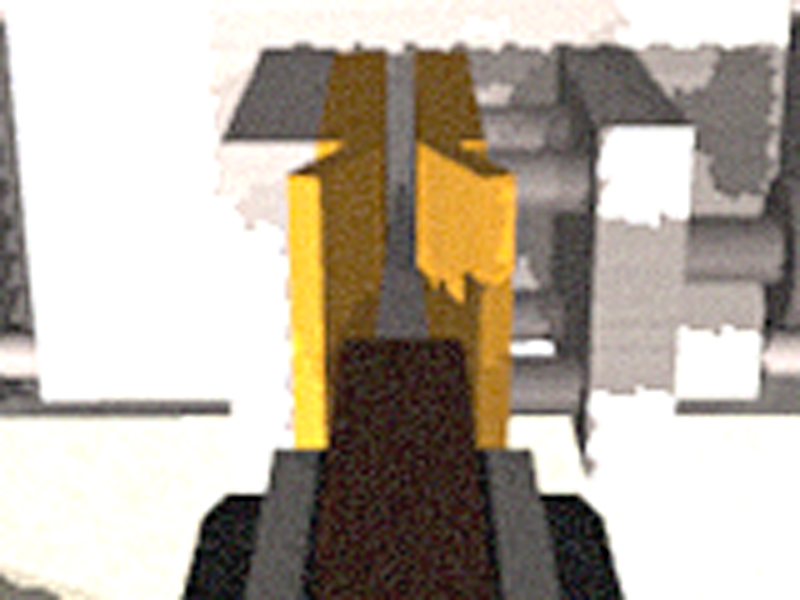

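```bash
cat > rect.py <<'E'
from h import *
def rect(name,z=.11,x0=-.035,x1=.0,y0=-.03,y1=.06,res=.0002):
    K,E=load(name); im=cv2.imread(f'pics/{name}.png')
    a=np.radians(16.1); ex=np.array([np.cos(a),np.sin(a),0]); ey=np.array([-np.sin(a),np.cos(a),0]); c=np.array([.571,-.1705,z])
    nx=int((x1-x0)/res); ny=int((y1-y0)/res)
    X,Y=np.meshgrid(np.arange(nx)*res+x0,np.arange(ny)*res+y0,indexing='ij')
    P=c+X[...,None]*ex+Y[...,None]*ey
    q=(P@E[:3,:3].T+E[:3,3])@K.T; uv=(q[...,:2]/q[...,2:]).astype(np.float32)
    return cv2.remap(im,uv[...,0],uv[...,1],cv2.INTER_CUBIC)
if __name__=='__main__':
    import sys
    rows=[]
    for n in sys.argv[1:]:
        r=rect(n); r=cv2.convertScaleAbs(r,alpha=1.7); r=cv2.resize(r,(800,115))
        cv2.putText(r,n,(5,20),0,.5,(0,0,255),1); rows.append(r)
    cv2.imwrite('pics/rect_%s.png'%sys.argv[-1],np.vstack(rows)[:600])
E
python3 rect.py p1 p2 a1 d1 d2
```

```text
(no output)
```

View pics/rect_d2.png

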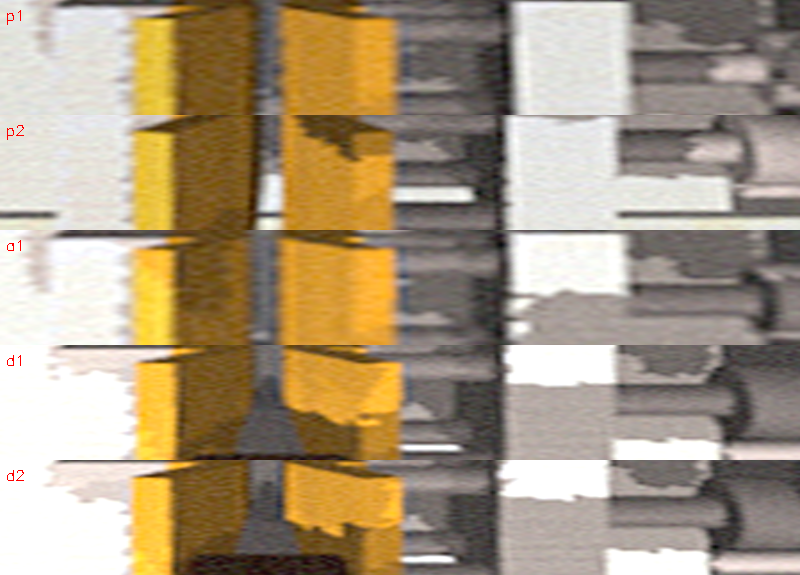

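```bash
cat > meas.py <<'E'
from rect import *
from scipy.ndimage import gaussian_filter1d
import sys
def edges(n,z=.11,xa=-.022,xb=-.006):
    r=rect(n,z=z,x0=xa,x1=xb,y0=-.03,y1=.04,res=.0001).astype(float)
    # saturation-like: R-B (brass strong)
    s=(r[...,2]-r[...,0])/(r.sum(-1)+30)
    y=np.arange(s.shape[1])*.1-30
    L=[];Rr=[]
    k=20
    for i in range(0,s.shape[0]-k+1,k):
        p=gaussian_filter1d(s[i:i+k].mean(0),4); 
        g=np.gradient(p)
        a=(y>-18)&(y<-12); b=(y>11)&(y<18)
        L.append(y[a][np.argmax(g[a])]); Rr.append(y[b][np.argmin(g[b])])
    return np.array(L),np.array(Rr)
for n in sys.argv[1:]:
    L,Rr=edges(n); print(n,L.round(1),Rr.round(1),'w',np.median(Rr-L).round(2),(Rr-L).mean().round(2))
E
python3 meas.py p1 p2 a1 d1 d2
```

```text
p1 [-14.9 -14.9 -14.7 -14.8 -14.9 -15.  -14.9 -15. ] [14.6 14.7 14.5 14.6 14.8 14.6 14.3 14.3] w 29.45 29.44
p2 [-14.8 -14.9 -15.  -14.9 -14.9 -15.  -15.  -14.9] [14.2 14.4 14.2 14.1 13.9 13.5 13.6 14.3] w 29.0 28.95
a1 [-15.1 -15.  -15.1 -14.8 -14.7 -14.7 -14.9 -15. ] [14.5 14.2 14.5 14.6 14.5 14.4 14.  14.1] w 29.2 29.26
d1 [-14.7 -14.5 -14.6 -14.6 -14.5 -14.6 -14.7 -14.6] [15.1 15.1 14.9 14.6 14.6 15.  14.7 14.6] w 29.45 29.43
d2 [-15.2 -15.1 -15.1 -15.2 -15.1 -15.1 -15.2 -15. ] [15.1 15.1 15.1 14.7 15.1 15.1 15.  15. ] w 30.2 30.15
```

The lip spread measured in the rectified images is about 29.2 mm at rest, 29.45 mm at d1 and 30.2 mm at d2. That gives push-back of about 0.3 and then 1.0 mm, so contact was near tip z ≈ 62–63 mm, matching the gap estimate and the force stop. I'll go another 4.5 mm for about 1.4 mm of push-back.

```bash
python3 - <<'E'
from h import *
r=bot.move_linear([.571,-.1705,.1438],speed=0.012,until_force=7)
F=[bot.read_ft_force()]
snap('e1')
for i in range(9): bot.wait(0.03); F.append(bot.read_ft_force())
print(r,np.round(bot.read_position(),4),'first',np.round(F[0],2),'mean',np.mean(F,0).round(2),np.round(bot.read_moment(),2),round(bot.read_gripper_width(),4))
snap('e2')
for n in ('scene','top'): cv2.imwrite(f'pics/{n}2.png',bot.camera(n)[:,:,::-1])
print(bot.read_clock())
s=cv2.imread('pics/scene2.png')[150:290,120:270];t=cv2.imread('pics/top2.png')[110:240,290:420]
cv2.imwrite('pics/e2st.png',np.hstack([cv2.resize(cv2.convertScaleAbs(x,alpha=1.6),(400,400),interpolation=cv2.INTER_CUBIC) for x in (s,t)]))
a=cv2.imread('pics/e2.png'); cv2.imwrite('pics/e2z.png',cv2.resize(cv2.convertScaleAbs(a,alpha=1.8),None,fx=1.5,fy=1.5,interpolation=cv2.INTER_CUBIC))
E
python3 meas.py p1 p2 a1 d1 d2 e1 e2
```

```text
False [ 0.571  -0.1705  0.1437] first [0.69 0.54 3.22] mean [0.72 0.11 3.08] [-0.01 -0.2  -0.02] 0.1795
17.5167
p1 [-14.9 -14.9 -14.7 -14.8 -14.9 -15.  -14.9 -15. ] [14.6 14.7 14.5 14.6 14.8 14.6 14.3 14.3] w 29.45 29.44
p2 [-14.8 -14.9 -15.  -14.9 -14.9 -15.  -15.  -14.9] [14.2 14.4 14.2 14.1 13.9 13.5 13.6 14.3] w 29.0 28.95
a1 [-15.1 -15.  -15.1 -14.8 -14.7 -14.7 -14.9 -15. ] [14.5 14.2 14.5 14.6 14.5 14.4 14.  14.1] w 29.2 29.26
d1 [-14.7 -14.5 -14.6 -14.6 -14.5 -14.6 -14.7 -14.6] [15.1 15.1 14.9 14.6 14.6 15.  14.7 14.6] w 29.45 29.43
d2 [-15.2 -15.1 -15.1 -15.2 -15.1 -15.1 -15.2 -15. ] [15.1 15.1 15.1 14.7 15.1 15.1 15.  15. ] w 30.2 30.15
e1 [-15.5 -15.4 -15.3 -15.4 -15.3 -15.3 -15.3 -15.3] [15.1 15.2 15.  14.9 15.2 15.1 14.9 14.9] w 30.35 30.39
e2 [-15.3 -15.3 -15.3 -15.3 -15.2 -15.2 -15.2 -15.2] [15.2 15.3 15.1 14.9 15.2 15.2 14.9 15. ] w 30.4 30.35
```

View pics/e2st.png

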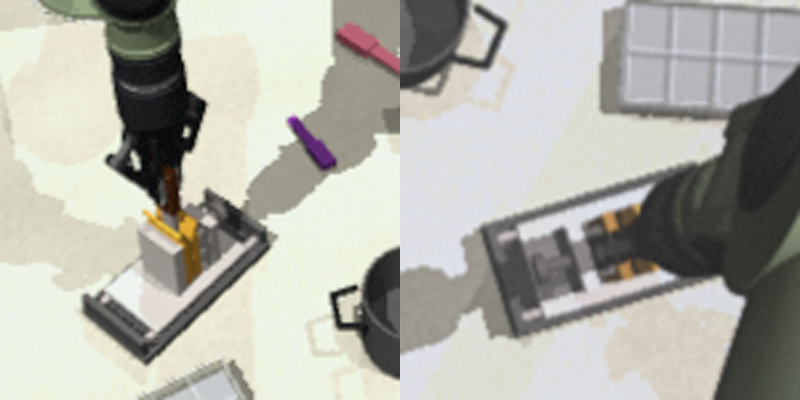

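View pics/e2z.png

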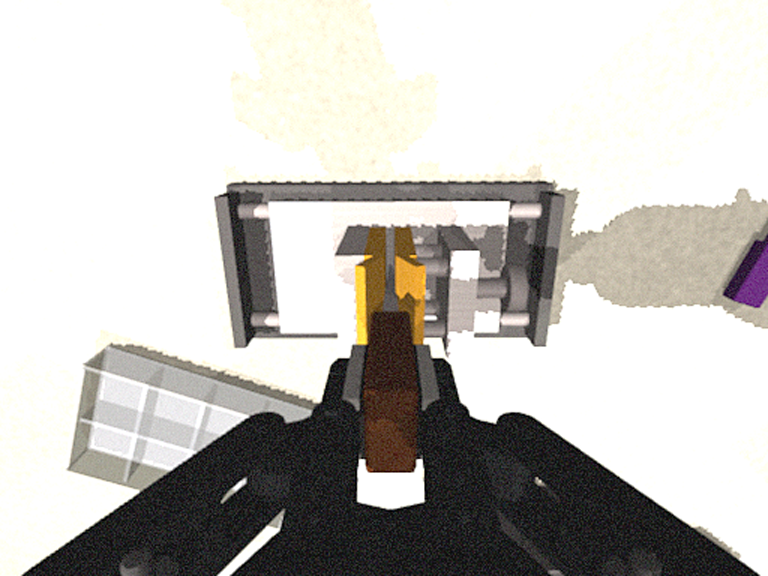

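```bash
python3 - <<'E'
from h import *
r=bot.move_linear([.571,-.1705,.1418],speed=0.012,until_force=6)
F=[bot.read_ft_force()]
for i in range(3): snap(f'f{i}')
for i in range(15): bot.wait(0.03); F.append(bot.read_ft_force())
print(r,np.round(bot.read_position(),4),'first',np.round(F[0],2),'mean',np.mean(F,0).round(2),np.round(bot.read_moment(),2),round(bot.read_gripper_width(),4))
cv2.imwrite('pics/top3.png',bot.camera('top')[:,:,::-1]);cv2.imwrite('pics/scene3.png',bot.camera('scene')[:,:,::-1])
print(bot.read_clock())
a=cv2.imread('pics/scene3.png'); cv2.imwrite('pics/scene3z.png',cv2.resize(cv2.convertScaleAbs(a[90:300,120:370],alpha=1.4),None,fx=2.85,fy=2.85,interpolation=cv2.INTER_CUBIC))
a=cv2.imread('pics/f0.png')[110:260,180:340]; cv2.imwrite('pics/f0z.png',cv2.resize(cv2.convertScaleAbs(a,alpha=1.8),None,fx=4,fy=4,interpolation=cv2.INTER_CUBIC))
E
python3 meas.py f0 f1 f2
```

```text
False [ 0.571  -0.1705  0.1418] first [ 1.19 -0.04  4.06] mean [ 0.36 -0.21  4.02] [-0.02 -0.13  0.01] 0.1827
18.5833
f0 [-15.4 -15.4 -15.4 -15.5 -15.4 -15.3 -15.4 -15.3] [15.2 15.2 15.1 14.9 15.1 15.1 15.1 15. ] w 30.5 30.48
f1 [-15.4 -15.4 -15.4 -15.4 -15.4 -15.4 -15.5 -15.4] [15.2 15.2 15.1 14.9 15.1 15.1 15.  15. ] w 30.5 30.49
f2 [-15.4 -15.5 -15.4 -15.5 -15.4 -15.5 -15.5 -15.4] [15.1 15.2 15.  14.8 15.1 15.1 15.1 14.9] w 30.5 30.49
```

View pics/f0z.png

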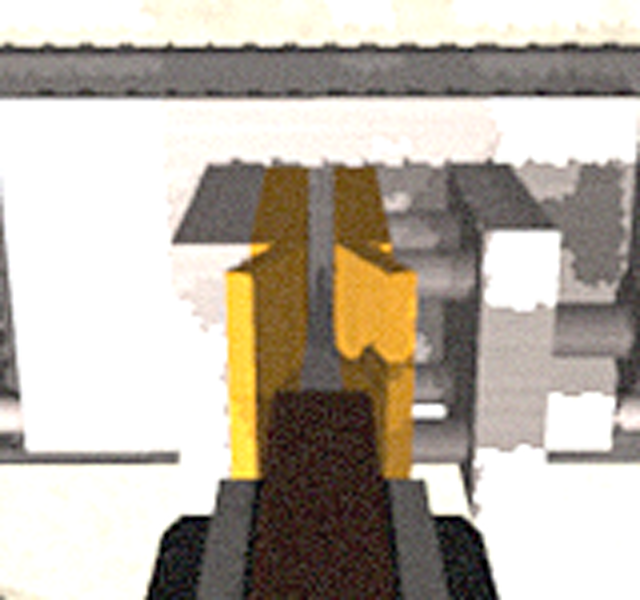

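View pics/scene3z.png

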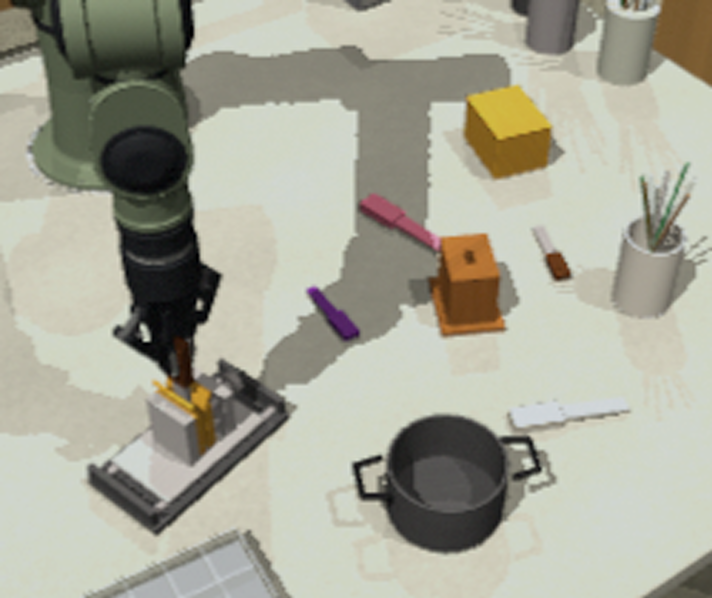

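```bash
python3 - <<'E'
from h import *
print(np.round(bot.read_position(),4),bot.read_gripper_width(),np.round(bot.read_ft_force(),2),bot.read_clock())
bot.close_job()
E
```

```text
[ 0.5711 -0.1705  0.1419] 0.1820036374530039 [0.51 0.1  4.02] 18.5833
the job is handed in; nothing more can be done
```

I lifted the taper gauge out of its stand by the handle (gripped at 60 N). I slid its blade upright between the press plates, and handed the job in at about 18.6 s with the gripper still shut on it.

- **Depth:** I estimate the tip is about 41 mm above the bench. The fingertips are about 142 mm up, roughly 32 mm above the lips, so nothing but the blade touches the press.
- **Push-back:** the spread of the lips measured in the wrist pictures grew from about 29.2 mm at rest to 30.5 mm. That puts the sprung plate at about 1.3 to 1.5 mm, within the 1 to 2 mm asked.
- **Force:** the upward force at rest is about 5 N above its free-hanging value, which agrees with that push-back. The force readings are noisy (about 0.6 N), and one step read low, so I relied mainly on the pictures and the depth.
- **Height check:** the handle and stand tops triangulated 3 to 5 mm below the stated heights. I took this as measurement error and used the stated heights for the grasp.
- **Other objects:** in the last scene picture the pot, rod cup and tin look unmoved. The bead tray is only partly in that crop, but it looks unmoved there and in the earlier top view.

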